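# Unhook the pin key and lock the blending canister

## Robot

A 6-joint arm with a two-finger parallel gripper is mounted at the origin on the work surface. World frame = base frame: x ahead of the robot, y to its left, z up, the work surface at z = 0. Lengths are in m, angles in rad, forces in N, time in s.
With the tool pointing down it reaches from about 0.325 to 0.75 m from the base axis. Payload 7.6 kg.
Tool frame: the origin (TCP) lies on the centre line of the jaws, within the pads' length; the fingertips stand 19 mm ahead of it and the grasp point (between the pads) is the TCP (robot.tip_extent is the distance from the TCP to the fingertips, in m); z points along the fingers, y is the line along which they close (so a half turn about z gives the same grasp; the last joint's range is limited). The gripper opens to 85 mm and grips with 20 to 120 N. Pads are 22 mm wide; open, the fingers measure 114 mm over their backs; the gripper's body (76 mm by 85 mm) begins 54 mm behind the grasp point. The pads swing forward as they close: fully open they stand 13 mm farther back than shut.
Start: joints at [1.163, 0.052, 1.401, -0, 1.689, -0.07], TCP at [0.174, 0.495, 0.25] pointing down, gripper open.
Joint ranges: [-2.9, 2.9], [-0.91, 2.17], [0.12, 2.37], [-1.06, 4.2], [0.26, 2.73], [-2.93, 2.93]. Speed limits (rad/s): [2.57, 2.57, 3.01, 3.14, 3.14, 3.14].

## Interface

Orientations are given as a 3x3 rotation matrix whose columns are the frame's x, y, z axes.
In Python, from workcell import robot gives the robot as it stands. The module is installed in compiled form; this text tells all that it offers.
- The arm moves only by the tool drive_tool, never from a script. Its arguments are lists of equal length, an entry for each row: "xyz": the shift along the tool's x, y, z as a fraction of full scale, a list of three; "angular": the turn, a rotation vector about the tool's x, y, z as a fraction of full scale, a list of three. A call has 1 to 8 rows; each row is the pose to reach, as a shift and turn from the pose commanded when the call began, along the tool's axes at that moment; what a row does not reach only later rows make up. Full scale, the value 1, is 400 mm for a shift and 45 degrees for a turn. A row lasts 1/12 s, in which the tool goes at most 41.7 mm and 7.16 degrees, less where a joint would pass 70% of its speed; a pose out of reach is approached as far as the arm can. A call with a number of a shift or a turn outside -1 to 1 is refused whole. A call with a gripper value outside its range is refused whole. "claw" is the opening, from 0 (shut) to 1 (fully open), set as the call begins (left out, the last holds). The fingers move at their own pace and stop on an object; the grip force is fixed at half the most. Time passes only in rows, so rows that repeat a pose let the fingers close. It gives the time, the measured TCP pose, the force, the opening and the grip force at its end, in the units of the state.
- robot.get_state(): the state, without advancing time (a new reading comes with each control period).
- robot.get_image(name): name is "scene" or "top" or "wrist"; returns a dict with "pixels" (420x560x3 uint8, blue, green, red), "fovy" (degrees; the focal length in pixels is half the picture's height over the tangent of half this angle, whatever the lens; pixels are square), "cx", "cy" (the principal point, pixels), "position" and "rotation" of the camera in the world. Camera axes: x right, y up, looking along -z (the intrinsics and any distortion apply to the point x, -y, -z); pixel columns grow to the right and rows downward; lengths in m; the calibration is good to about 2 mm. A picture is of the moment at which its call begins. There is no depth.
- robot.close_job(): hands the job in; it is judged then, once.
Trained networks look in the newest picture that a camera, given by its name, has taken for a name from the list of things; names that differ only in an ending like _2 or _b are one class to them, and where a whole thing is asked for, a point or a joint stands for the part that bears it (a point fixed in the world has none). Each returns a list of dicts, best first, with "conf" (0 to 1); they miss things now and then, are a little off and sometimes report something else, mostly with a low value. They report only what shows in the picture. A call takes as long as a camera call. They do not tell look-alikes from the thing itself.
- robot.regions_of(camera, name): "mask" (420x560 bool, what is visible of it) and "position" ([column, row] in pixels, amid what is visible of it).
The state is a dict: "time": time; "qpos": joint angles; "dq": joint speeds; "joint_torque": joint torques, N m; "tool_pos": TCP position; "tool_rot": TCP orientation; "wrist_force": force on the tool from outside, world axes, zero at the start; "ft_torque": the same for the moment, N m; "grip_width": opening from 0.0 (shut) to 1.0 (fully open); "finger_force": force on a finger pad.
Only numpy, scipy, OpenCV 4.12 (cv2) and the standard library are available. Lean on these libraries where they do the work, as an engineer would, in place of code of your own. Each camera call takes 0.05 s, during which the arm holds its last target. There are 200 camera calls.

## Task

Take the flat two-pin key off the counter display's peg, lifting it over the upturned tip as you slide it off, without forcing it against the display. Then fit both its pins into the two holes of the canister's locking ring before you turn anything, turn the ring clockwise (seen from above) all the way to its stop, and leave the key standing upright in the ring with both pins fully in. Do not knock or shift the glassware and bottles around.

Things in the scene. Friction and masses are not known exactly. Their poses are not given: they have to be found in the camera images.
- key_center (a point): Middle of the key, a flat aluminium plate 70 mm wide (its x), 10 mm thick (y), 98 mm tall (z), about 0.17 kg, 50 mm above its foot's underside. Its hanging slot, 16 mm wide and 28 mm tall, runs from 12 to 40 mm above this point. At the start it hangs upright from the peg by the slot's top edge, its flat faces square to the peg.
- pin_a (a point): Tip of one pin, 61 mm below key_center and 24 mm along the key's +x; the pins stick out 11 mm below the foot.
- pin_b (a point): Tip of the other pin, 24 mm along the key's -x.
- peg_root (a point): Where the display's peg leaves its wooden board, on the peg's axis, 233 mm above the table. The peg is a level steel bar 7 mm thick, 172 mm long, running along this frame's +y to peg_bend. The frame's x lies along the board and points away from the robot.
- peg_bend (a point): Where the peg bends up: the tip goes a further 8 mm outward and 13 mm up, so its top is 16.5 mm above the peg's axis. The hanging key must be lifted 13 to 21 mm to pass over it.
- hole_a (a point): Mouth of one hole in the dark steel locking ring (102 mm across) on top of one of two steel canisters (112 mm across, fixed; the other has a plain cap and is not used). The holes, 12.5 mm across, 16 mm deep and 48 mm apart, are in a web 34 mm wide across the ring, level with its top, 95 mm above the table; the frame's z points up.
- hole_b (a point): Mouth of the other hole; the ring's turning axis is vertical, midway between the two. The pins have about 2 mm of play all round, so the ring follows the key up to 0.1 rad late.
- ring (a joint): Angle of the locking ring (rad), growing clockwise seen from above; 0.7 is the stop (locked). It starts near 0, stays where it is left and needs about 0.12 N m to turn.
- bottle: black plastic squeeze bottle, 58 mm across, 170 mm tall. Its origin is at the middle of its underside. Loose; leave alone.
- amber: amber glass jar with black cap, 56 mm across, 110 mm tall. Its origin is at the middle of its underside. Loose; leave alone.
- beaker: open glass beaker, 64 mm across, 75 mm tall, standing on the pan of the flat scale (130 x 100 x 23 mm). Its origin is at the middle of its underside. Loose; leave alone.
- vial_a: small capped glass vial, 26 mm across, 60 mm tall, on the round steel tray (140 mm across, 8 mm high). Its origin is at the middle of its underside. Loose; leave alone.
- vial_b: the other such vial on the same tray. Its origin is at the middle of its underside. Loose; leave alone.
- key: The key as a whole; origin at the middle of the foot's underside, 50 mm below key_center, same axes. The foot is 72 x 18 mm and 14 mm high; two round steel pins 8 mm across stick out 11 mm under it. The key may go in either way round.
- stand: The display (fixed), board 160 mm wide, 324 mm high; origin on the table below peg_root, same axes. A clear canopy, underside 85 mm above the peg's axis, reaches from 18 mm on the robot's side of the peg (-x) to 125 mm behind it and 195 mm out from the board, so the key can be gripped only with a tool tilted back towards the robot. The board's other side carries carded stock; leave it.
Mind the look-alikes: they are no part of the job. What is shaped like the key but purple or red is not meant.

How it is judged:
By the outcome, as a careful person would: the job done as asked, in the order asked, and still so for the second after the job is handed in, with the robot touching nothing.
It also fails if it takes over 54 s, if anything falls off the work surface, if the arm or the gripper's body presses on something with over 40 N, if the wrist force passes 120 N, or if a joint passes its speed limit or range.

## Working session

There is one attempt and no reset: what is moved stays moved. The work goes in short steps, Python scripts to look and compute and a tool call to move; the robot and the scene stay as the last step left them, time stands still between calls to the robot, and variables do not carry over. Pictures are saved under pics/ and viewed, at most 10 in all, crops included, and the job is handed in when it is done.

Besides the shell and the picture viewer there is one more tool, called after "Request:" as name(argument=value, ...) on one line, values as JSON. drive_tool: Moves the arm, as the interface text tells. Shift numbers are shares of 400 mm and turn numbers shares of 45 degrees, none past 1 either way. Its arguments: {"type":"object","properties":{"xyz":{"type":"array"},"angular":{"type":"array"},"claw":{"type":"number"}},"required":["xyz","angular"]}

```bash
mkdir -p pics; ls
cat > h.py <<'E'
import numpy as np, cv2
from workcell import robot
def cam(n):
    im=robot.get_image(n); return im
def K(im):
    h=im["pixels"].shape[0]; f=h/2/np.tan(np.radians(im["fovy"])/2)
    return f,im["cx"],im["cy"]
def proj(im,P):
    f,cx,cy=K(im); p=(np.atleast_2d(P)-im["position"])@np.array(im["rotation"])
    return np.c_[cx+f*p[:,0]/-p[:,2], cy-f*p[:,1]/-p[:,2]]
def ray(im,uv):
    f,cx,cy=K(im); d=np.array([(uv[0]-cx)/f,-(uv[1]-cy)/f,-1]); d=np.array(im["rotation"])@d
    return np.array(im["position"]),d/np.linalg.norm(d)
def atz(im,uv,z):
    o,d=ray(im,uv); return o+d*(z-o[2])/d[2]
def tri(rs):
    A=0;b=0
    for o,d in rs:
        M=np.eye(3)-np.outer(d,d); A=A+M; b=b+M@o
    return np.linalg.solve(A,b)
E
python3 - <<'E'
from h import *
np.set_printoptions(precision=4,suppress=True)
print(robot.tip_extent, robot.get_state())
for n in ["scene","top"]:
    im=cam(n); cv2.imwrite(f"pics/{n}0.png",im["pixels"]); print(n,{k:v for k,v in im.items() if k!="pixels"})
    for t in ["key","key_center","pin_a","peg_root","peg_bend","hole_a","ring","stand","bottle","amber","beaker","vial_a"]:
        print(t,[(round(r["conf"],2),np.round(r["position"],1).tolist(),int(r["mask"].sum())) for r in robot.regions_of(n,t)][:5])
E
```

```text
pics
0.019 {'time': 0.0, 'qpos': array([ 1.1627,  0.0529,  1.4017,  0.    ,  1.6886, -0.0703]), 'dq': array([ 0.0006, -0.0003,  0.0012,  0.0018,  0.0013, -0.    ]), 'joint_torque': array([  0.0006, -38.1684, -36.0177,  -0.0001,   0.0065,   0.    ]), 'tool_pos': array([0.1739, 0.4951, 0.2494]), 'tool_rot': array([[-0.9435,  0.3314, -0.0006],
       [ 0.3314,  0.9435, -0.0015],
       [ 0.0001, -0.0016, -1.    ]]), 'wrist_force': array([ 0.4192, -0.2809,  0.3421]), 'ft_torque': array([ 0.0028, -0.0113, -0.0454]), 'finger_force': 0.0, 'grip_width': 1.0000716249082182}
scene {'fovy': 49.550663970406724, 'cx': 275.0790425328694, 'cy': 216.48402506372213, 'position': array([0.975 , 0.2423, 0.9663]), 'rotation': array([[-0.6043, -0.661 ,  0.4448],
       [ 0.7967, -0.5038,  0.3338],
       [ 0.0035,  0.5561,  0.8311]])}
key [(0.74, [176.9, 189.8], 871), (0.73, [227.7, 156.7], 409), (0.7, [272.3, 150.4], 556), (0.42, [216.1, 319.0], 989)]
key_center [(0.66, [227.3, 159.4], 459), (0.64, [172.1, 189.3], 819)]
pin_a [(0.86, [171.4, 191.6], 853), (0.71, [228.2, 159.4], 409), (0.6, [275.4, 154.7]
[... 759 characters left out ...]
center [(0.79, [336.0, 301.2], 281), (0.67, [361.3, 193.5], 208), (0.66, [206.0, 281.8], 92), (0.47, [369.7, 274.9], 248)]
pin_a [(0.77, [367.8, 276.0], 253), (0.56, [363.0, 192.4], 209), (0.56, [335.7, 299.6], 261), (0.42, [158.7, 198.7], 689)]
peg_root [(0.84, [394.9, 185.9], 10218)]
peg_bend [(0.88, [393.5, 182.4], 10286), (0.57, [361.2, 194.5], 227)]
hole_a [(0.74, [396.5, 185.1], 10285), (0.65, [158.0, 196.7], 706)]
ring [(0.63, [156.4, 198.2], 647)]
stand [(0.9, [392.0, 184.3], 10029)]
bottle [(0.86, [194.1, 144.8], 535), (0.66, [277.3, 145.0], 421)]
amber [(0.67, [275.7, 147.8], 416)]
beaker [(0.78, [287.6, 260.6], 430)]
vial_a [(0.53, [187.9, 286.5], 90), (0.42, [204.2, 282.2], 100)]
```

View pics/scene0.png

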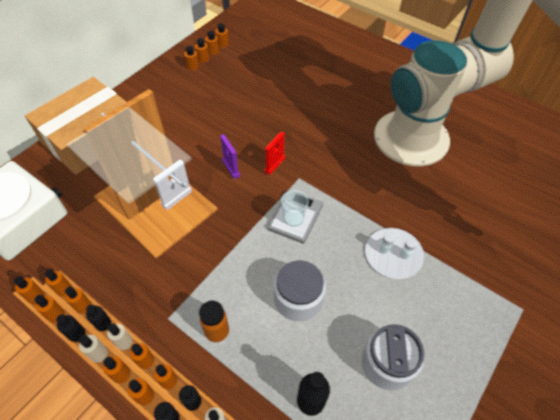

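View pics/top0.png

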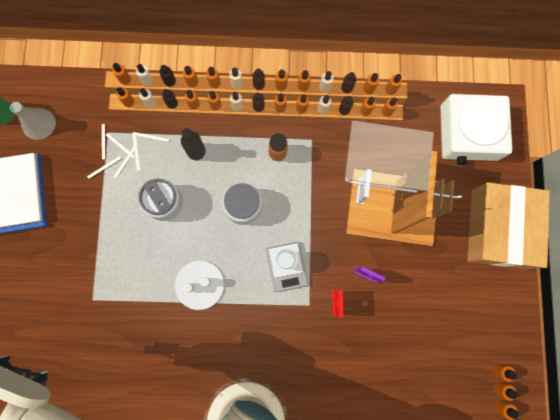

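Scene picture: the silver key hangs on the peg at about (172,188). The purple look-alike is at (229,157) and the red one at (275,152). The ring with the web is at (395,352). Top picture: key (363,190), purple (369,274), red (337,303), ring (157,198), plain cap (241,203), bottle (194,145), amber (277,147).

Candidates: silver (172,188), purple (229,157), red (275,152). I choose the silver one on the peg and check it in a crop.

Run:
```python
import cv2,numpy as np
s=cv2.imread("pics/scene0.png");t=cv2.imread("pics/top0.png")
def c(i,x,y,w,h): return cv2.resize(i[y:y+h,x:x+w],(400,300),interpolation=cv2.INTER_CUBIC)
o=np.vstack([np.hstack([c(s,120,130,100,75),c(t,340,150,128,96)]),np.hstack([c(s,355,315,80,60),c(t,130,170,60,45)])])
cv2.imwrite("pics/crop1.png",o)
```

```text
(no output)
```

View pics/crop1.png

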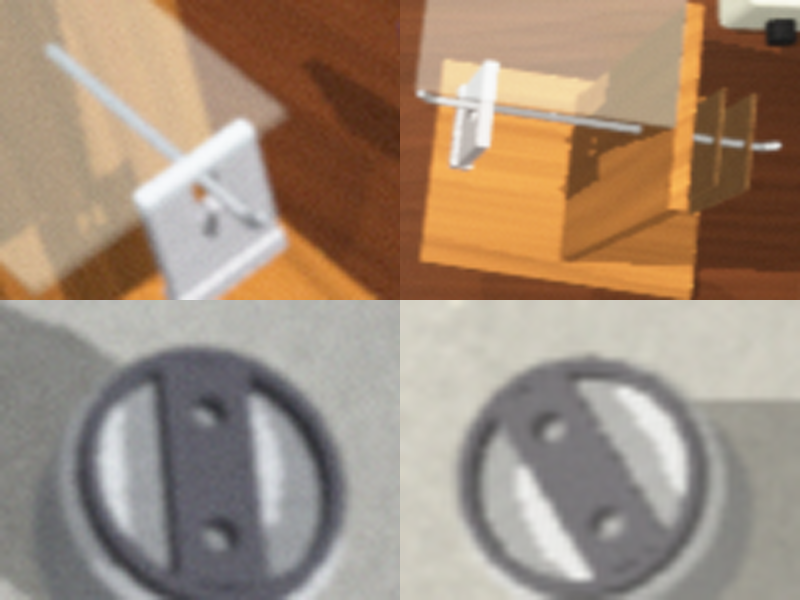

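The crop confirms the choice: the silver-white plate with a slot hangs near the outer end of the peg. The peg root is at scene (132,141.5) / top (417,191) and the tip at scene (186,186) / top (348,180). The holes are at scene (396.6,337.4) and (398.6,362), and at top (152.3,189) and (161,203.3).

```bash
cat > fit.py <<'E'
from h import *
from scipy.optimize import least_squares, minimize
np.set_printoptions(precision=4,suppress=True)
def Rz(a): return np.array([[np.cos(a),-np.sin(a),0],[np.sin(a),np.cos(a),0],[0,0,1]])
def box(x,y,z0,z1): return np.array([[i*x/2,j*y/2,k] for i in(-1,1) for j in(-1,1) for k in(z0,z1)])
def keysil(im,c,R):
    m=np.zeros((420*4,560*4),np.uint8)
    for b in (box(.070,.010,-.05,.048),box(.072,.018,-.05,-.036),box(.008,.008,-.061,-.05)+[.024,0,0],box(.008,.008,-.061,-.05)-[.024,0,0]):
        cv2.fillConvexPoly(m,cv2.convexHull((proj(im,c+b@R.T)*4+1.5).round().astype(np.int32)),1)
    return cv2.resize(m.astype(np.float32),(560,420),interpolation=cv2.INTER_AREA)
E
python3 - <<'E'
from fit import *
ims={n:cam(n) for n in("scene","top")}
H={"scene":[(396.6,337.4),(398.6,362)],"top":[(152.3,189),(161,203.3)]}
for n in H: 
    p=[atz(ims[n],q,.095) for q in H[n]]; print(n,p,np.linalg.norm(p[0]-p[1]),(p[0]+p[1])/2, np.degrees(np.arctan2(*(p[0]-p[1])[1::-1])))
P={"root":[(132,141.5),(417,191)],"tip":[(186.2,186.2),(348,179.8)]}
for k,(a,b) in P.items(): print(k,tri([ray(ims["scene"],a),ray(ims["top"],b)]), atz(ims["scene"],a,.233),atz(ims["top"],b,.233))
M={}
for n,c in (("scene",(172,188)),("top",(363,191))):
    rs=robot.regions_of(n,"key"); rs=[r for r in rs if np.hypot(*(np.array(r["position"])-c))<12]
    if rs: M[n]=rs[0]["mask"].astype(np.float32)
print(M.keys())
def cost(v):
    s=0
    for n in M:
        k=keysil(ims[n],np.array([v[0],v[1],.1965]),Rz(v[2])); s+=1-np.minimum(k,M[n]).sum()/np.maximum(k,M[n]).sum()
    return s
best=None
for x0 in (.40,.42,.44,.46):
  for y0 in (-.26,-.23,-.20,-.17):
    for a in(-.2,0,.2):
      c=cost((x0,y0,a))
      if best is None or c<best[0]: best=(c,(x0,y0,a))
r=minimize(cost,best[1],method="Nelder-Mead",options=dict(initial_simplex=[np.array(best[1])+d for d in ([0,0,0],[.01,0,0],[0,.01,0],[0,0,.1])]))
print(best,r.x,r.fun)
for t in["bottle","amber","beaker","vial_a"]:
    for n in M: print(t,n,[(round(q["conf"],2),atz(ims[n],q["position"],.06)[:2]) for q in robot.regions_of(n,t)][:2])
E
```

```text
scene [array([0.5914, 0.2538, 0.095 ]), array([0.6314, 0.28  , 0.095 ])] 0.04786195580778509 [0.6114 0.2669 0.095 ] -146.76597875147118
top [array([0.6308, 0.2781, 0.095 ]), array([0.5912, 0.2514, 0.095 ])] 0.047718057930292504 [0.611  0.2648 0.095 ] 34.01082246136233
root [ 0.6164 -0.4171  0.2356] [ 0.6148 -0.4186  0.233 ] [ 0.6175 -0.4186  0.233 ]
tip [ 0.6371 -0.2399  0.2389] [ 0.6329 -0.2402  0.233 ] [ 0.6408 -0.2439  0.233 ]
dict_keys(['scene', 'top'])
(np.float32(2.0), (0.4, -0.26, -0.2)) [ 0.4  -0.26 -0.2 ] 2.0
bottle scene [(0.79, array([0.7715, 0.1868]))]
bottle top [(0.82, array([0.7762, 0.1693]))]
amber scene [(0.71, array([ 0.7757, -0.0599])), (0.62, array([ 0.5776, -0.4803]))]
amber top [(0.81, array([ 0.7803, -0.0596]))]
beaker scene [(0.91, array([ 0.4419, -0.0987]))]
beaker top [(0.73, array([ 0.451 , -0.1046])), (0.65, array([0.7799, 0.1733]))]
vial_a scene [(0.74, array([0.384 , 0.1281])), (0.64, array([0.3786, 0.1699]))]
vial_a top [(0.59, array([0.3622, 0.1714])), (0.56, array([0.6089, 0.268 ]))]
```

Run:
```python
from fit import *
ims={n:cam(n) for n in("scene","top")}
M={}
for n,c in (("scene",(172,188)),("top",(363,191))):
    rs=[]
    for nm in ("key","pin_a"): rs+=robot.regions_of(n,nm)
    rs=[r for r in rs if np.hypot(*(np.array(r["position"])-c))<12]
    if rs: M[n]=np.mean([r["mask"] for r in rs],0).astype(np.float32)
def cost(v,ns=None):
    s=0
    for n in ns or M:
        k=keysil(ims[n],np.array([v[0],v[1],.1965]),Rz(v[2])); s+=1-np.minimum(k,M[n]).sum()/np.maximum(k,M[n]).sum()
    return s
for ns in (None,["scene"],["top"]):
  x0=np.array([.63,-.27,-.115])
  r=minimize(cost,x0,args=(ns,),method="Nelder-Mead",options=dict(initial_simplex=[x0+d for d in ([0,0,0],[.01,0,0],[0,.01,0],[0,0,.1])]))
  print(ns,r.x,np.degrees(r.x[2]),r.fun)
print(cv2.Rodrigues(Rz(0))[0].T)
```

```text
None [ 0.6289 -0.291  -0.1262] -7.232951359609406 0.738168478012085
['scene'] [ 0.6346 -0.2827 -0.0563] -3.2250597706743536 0.3258928656578064
['top'] [ 0.628  -0.2915 -0.1646] -9.430188195852745 0.39917272329330444
[[0. 0. 0.]]
```

```bash
cat >> fit.py <<'E'
from scipy.spatial.transform import Rotation as Ro
def toolR(yaw,tilt):  # yaw of key x (deg), tilt below horizontal (deg)
    a,t=np.radians([yaw,tilt]); ux=np.array([np.cos(a),np.sin(a),0]); uy=np.array([-np.sin(a),np.cos(a),0]); z=np.array([0,0,1.])
    zz=np.cos(t)*ux-np.sin(t)*z; return np.c_[np.cross(uy,zz),uy,zz]
def go(p,R,p0=None,R0=None):
    s=robot.get_state()
    if p0 is None: p0,R0=s["tool_pos"],s["tool_rot"]
    d=R0.T@(np.array(p)-p0); w=Ro.from_matrix(R0.T@R).as_rotvec()
    print("t",round(s["time"],2),"xyz",np.round(d/.4,4).tolist(),"ang",np.round(np.degrees(w)/45,4).tolist(),"rows",round(max(np.linalg.norm(d)/.0417,np.degrees(np.linalg.norm(w))/7.16),1))
E
python3 - <<'E'
from fit import *
ims={n:cam(n) for n in("scene","top")}
print(atz(ims["scene"],(168.2,170),.2445),atz(ims["top"],(367.8,184.6),.2445))
p1,R1=[.42,.20,.30],toolR(10,80)
go(p1,R1)
c=np.array([.632,-.287,.1965]); R2=toolR(-6.6,45); ux=np.array([.993,-.115,0])
p2=c-.015*ux-.16*R2[:,2]; print(p2)
go(p2,R2,np.array(p1),R1)
E
```

```text
[ 0.6301 -0.2908  0.2445] [ 0.6273 -0.2915  0.2445]
t 2.3 xyz [-0.825, -0.4928, -0.1242] ang [-0.0568, -0.2173, -0.6507] rows 9.3
[ 0.5047 -0.2723  0.3096]
t 2.3 xyz [-0.0077, -1.1995, -0.0231] ang [0.173, -0.7723, 0.3323] rows 11.5
```

Request:
drive_tool(xyz=[[-0.82,-0.49,-0.12],[-0.82,-0.49,-0.12],[-0.82,-0.49,-0.12],[-0.82,-0.49,-0.12],[-0.82,-0.49,-0.12],[-0.82,-0.49,-0.12],[-0.82,-0.49,-0.12],[-0.82,-0.49,-0.12]], angular=[[-0.06,-0.22,-0.65],[-0.06,-0.22,-0.65],[-0.06,-0.22,-0.65],[-0.06,-0.22,-0.65],[-0.06,-0.22,-0.65],[-0.06,-0.22,-0.65],[-0.06,-0.22,-0.65],[-0.06,-0.22,-0.65]], claw=0.5)

```text
time: 2.97
tool_pos: [0.3838, 0.2426, 0.292]
tool_rot: [[-0.969, -0.174, 0.174], [-0.171, 0.985, 0.033], [-0.177, 0.002, -0.984]]
wrist_force: [0.7, 1.1, 0.5]
grip_width: 0.502
finger_force: 0.0
```

Run:
```python
from fit import *
s=robot.get_state(); print(s["tool_pos"],s["qpos"],s["grip_width"])
R2=toolR(-6.6,45); ux=np.array([.993,-.115,0]); p2=np.array([.629,-.291,.1965])-.015*ux-.16*R2[:,2]
R3=Ro.from_matrix(s["tool_rot"]); Rm=Ro.from_matrix(R2)
go((s["tool_pos"]+[p2[0],p2[1],.32])/2,(R3*Ro.from_rotvec((R3.inv()*Rm).as_rotvec()*.5)).as_matrix()); go(p2,R2)
```

```text
[0.3838 0.2426 0.292 ] [ 0.5152 -0.2811  1.6336 -0.0572  1.62   -1.2378] 0.5015602514902582
t 2.97 xyz [-0.0384, -0.6642, -0.0302] ang [0.0882, -0.3839, 0.1654] rows 6.4
t 2.97 xyz [-0.0722, -1.3285, -0.0348] ang [0.1763, -0.7678, 0.3308] rows 12.8
```

Request:
drive_tool(xyz=[[-0.04,-0.66,-0.03],[-0.04,-0.66,-0.03],[-0.04,-0.66,-0.03],[-0.04,-0.66,-0.03],[-0.04,-0.66,-0.03],[-0.04,-0.66,-0.03],[-0.04,-0.66,-0.03],[-0.04,-0.66,-0.03]], angular=[[0.09,-0.38,0.17],[0.09,-0.38,0.17],[0.09,-0.38,0.17],[0.09,-0.38,0.17],[0.09,-0.38,0.17],[0.09,-0.38,0.17],[0.09,-0.38,0.17],[0.09,-0.38,0.17]])

```text
time: 3.63
tool_pos: [0.4424, -0.0169, 0.3057]
tool_rot: [[-0.888, -0.02, 0.46], [-0.028, 1.0, -0.011], [-0.46, -0.023, -0.888]]
wrist_force: [0.4, -0.1, 0.3]
grip_width: 0.498
finger_force: 0.0
```

Run:
```python
from fit import *
s=robot.get_state(); print(s["tool_pos"],s["qpos"],s["grip_width"])
R2=toolR(-6.6,45); ux=np.array([.993,-.115,0]); p2=np.array([.629,-.291,.1965])-.015*ux-.16*R2[:,2]
go(p2,R2)
```

```text
[ 0.4424 -0.0169  0.3057] [-0.1579 -0.5557  1.8535  0.0627  1.3695 -1.7515] 0.4980365347149291
t 3.63 xyz [-0.1181, -0.6514, 0.0665] ang [0.0784, -0.389, 0.1561] rows 6.4
```

Request:
drive_tool(xyz=[[-0.12,-0.65,0.06],[-0.12,-0.65,0.06],[-0.12,-0.65,0.06],[-0.12,-0.65,0.06],[-0.12,-0.65,0.06],[-0.12,-0.65,0.06],[-0.12,-0.65,0.06],[-0.12,-0.65,0.06]], angular=[[0.08,-0.39,0.16],[0.08,-0.39,0.16],[0.08,-0.39,0.16],[0.08,-0.39,0.16],[0.08,-0.39,0.16],[0.08,-0.39,0.16],[0.08,-0.39,0.16],[0.08,-0.39,0.16]])

```text
time: 4.3
tool_pos: [0.5029, -0.2741, 0.3109]
tool_rot: [[-0.703, 0.115, 0.702], [0.083, 0.993, -0.079], [-0.706, 0.003, -0.708]]
wrist_force: [0.4, 0.3, 0.2]
grip_width: 0.504
finger_force: 0.0
```

Run:
```python
from fit import *
s=robot.get_state(); print(s["tool_pos"],s["qpos"])
im=cam("wrist"); print({k:v for k,v in im.items() if k!="pixels"})
o=im["pixels"].copy()
c=np.array([.629,-.291,.1965]);R=Rz(np.radians(-6.6))
for P in [box(.07,.01,-.05,.048)]:
    for q in proj(im,c+P@R.T): cv2.circle(o,tuple(int(v) for v in q),3,(0,0,255),1)
cv2.imwrite("pics/w1.png",o)
```

```text
[ 0.5029 -0.2741  0.3109] [-0.7611 -0.284   1.741   0.5076  1.0719 -2.3199]
{'fovy': 63.01789191108932, 'cx': 275.2763488723356, 'cy': 211.8779343586943, 'position': array([ 0.3694, -0.2582,  0.3523]), 'rotation': array([[ 0.1139, -0.4975, -0.8599],
       [ 0.9935,  0.0595,  0.0972],
       [ 0.0028, -0.8654,  0.501 ]])}
```

View pics/w1.png

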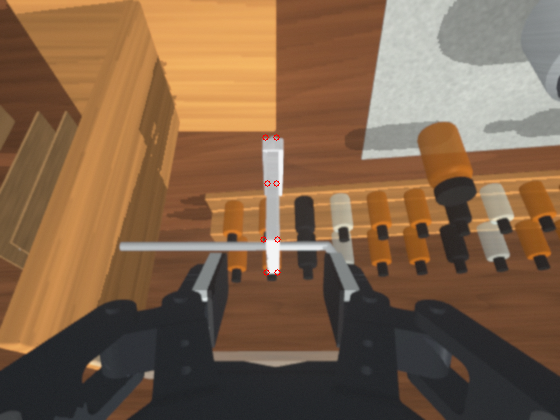

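The wrist view shows the key edge-on at columns 263–284, rows 137–275. The projected model lies on it, and it sits between the jaws (215 and 335). Next I advance.

Run:
```python
from fit import *
R2=toolR(-6.6,45); ux=np.array([.993,-.115,0]); go(np.array([.629,-.2905,.1965])-.015*ux,R2)
```

```text
t 4.35 xyz [0.0032, -0.0105, 0.4011] ang [0.0047, -0.0017, -0.0011] rows 3.8
```

Request:
drive_tool(xyz=[[0.003,-0.01,0.1],[0.003,-0.01,0.2],[0.003,-0.01,0.26],[0.003,-0.01,0.31],[0.003,-0.01,0.35],[0.003,-0.01,0.38],[0.003,-0.01,0.4],[0.003,-0.01,0.4]], angular=[[0.005,-0.002,0],[0.005,-0.002,0],[0.005,-0.002,0],[0.005,-0.002,0],[0.005,-0.002,0],[0.005,-0.002,0],[0.005,-0.002,0],[0.005,-0.002,0]])

```text
time: 5.02
tool_pos: [0.6144, -0.286, 0.1967]
tool_rot: [[-0.702, 0.112, 0.703], [0.079, 0.994, -0.079], [-0.707, -0.0, -0.707]]
wrist_force: [0.6, -0.4, -0.7]
grip_width: 0.503
finger_force: 0.0
```

Run:
```python
from fit import *
s=robot.get_state(); print(s["tool_pos"],s["wrist_force"])
im=cam("wrist"); sc=cam("scene")["pixels"][120:240,100:260]
a=cv2.resize(im["pixels"],(400,300)); b=cv2.resize(sc,(400,300),interpolation=cv2.INTER_CUBIC)
cv2.imwrite("pics/w2.png",np.hstack([a,b]))
```

```text
[ 0.6144 -0.286   0.1967] [ 0.6085 -0.3744 -0.6773]
```

View pics/w2.png

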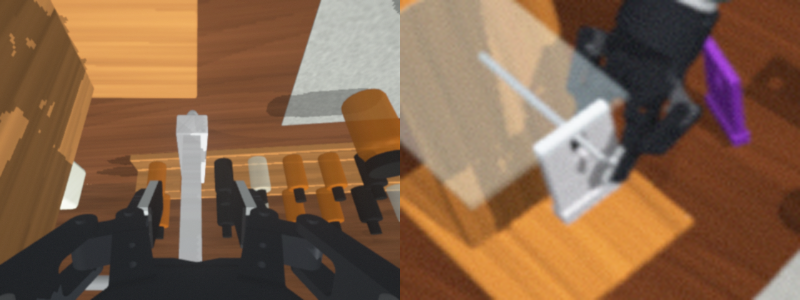

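The plate lies between the pads at column 191 of 400, slightly left of the jaw middle at 198. I close with a small shift to centre it.

Request:
drive_tool(xyz=[[0,-0.005,0],[0,-0.005,0],[0,-0.005,0],[0,-0.005,0],[0,-0.005,0],[0,-0.005,0],[0,-0.005,0],[0,-0.005,0]], angular=[[0,0,0],[0,0,0],[0,0,0],[0,0,0],[0,0,0],[0,0,0],[0,0,0],[0,0,0]], claw=0)

```text
time: 5.78
tool_pos: [0.6137, -0.2905, 0.1989]
tool_rot: [[-0.7, 0.115, 0.705], [0.08, 0.993, -0.083], [-0.709, -0.002, -0.705]]
wrist_force: [-4.6, 0.3, 5.6]
grip_width: 0.111
finger_force: 61.7
```

Run:
```python
from fit import *
s=robot.get_state(); print(s["tool_pos"],s["wrist_force"],s["grip_width"],s["finger_force"])
uy=np.array([.115,.993,0]); R=s["tool_rot"]
for d in ([0,0,.017],):
    p=s["tool_pos"]+d; go(p,R); go(p+.09*uy,R)
```

```text
[ 0.6137 -0.2905  0.1989] [-4.5675  0.2809  5.5649] 0.11136843737236435 61.713755428791046
t 5.78 xyz [-0.0302, -0.0001, -0.03] ang [0.0, 0.0, 0.0] rows 0.4
t 5.78 xyz [-0.0304, 0.2248, -0.0303] ang [0.0, 0.0, 0.0] rows 2.2
```

Request:
drive_tool(xyz=[[-0.008,0,-0.008],[-0.016,0,-0.016],[-0.024,0,-0.024],[-0.032,0,-0.032],[-0.032,0,-0.032],[-0.032,0,-0.032]], angular=[[0,0,0],[0,0,0],[0,0,0],[0,0,0],[0,0,0],[0,0,0]])

```text
time: 6.28
tool_pos: [0.6136, -0.2902, 0.2164]
tool_rot: [[-0.701, 0.115, 0.704], [0.08, 0.993, -0.082], [-0.709, -0.002, -0.705]]
wrist_force: [-1.1, -1.0, -1.9]
grip_width: 0.11
finger_force: 61.0
```

Run:
```python
from fit import *
s=robot.get_state(); print(s["tool_pos"],s["wrist_force"],s["ft_torque"],s["grip_width"],s["finger_force"])
im=cam("wrist"); sc=cam("scene")["pixels"][140:215,130:230]
a=cv2.resize(im["pixels"],(400,300)); b=cv2.resize(sc,(400,300),interpolation=cv2.INTER_CUBIC)
cv2.imwrite("pics/w3.png",np.hstack([a,b]))
```

```text
[ 0.6136 -0.2902  0.2164] [-1.079  -0.9936 -1.9122] [0.0211 0.5201 0.0205] 0.10955756530390959 60.99693149328232
```

View pics/w3.png

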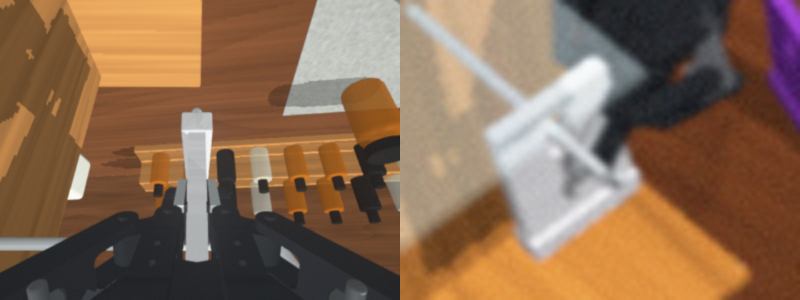

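The key is held by the pads, lifted 17.5 mm, and the wrist force is only its weight. Now I slide it off along the peg.

Request:
drive_tool(xyz=[[0.004,0,-0.004],[0.005,0.03,-0.005],[0.005,0.06,-0.005],[0.005,0.09,-0.005],[0.005,0.12,-0.005],[0.005,0.16,-0.005],[0.005,0.22,-0.005],[0.005,0.28,-0.005]], angular=[[0,0,0],[0,0,0],[0,0,0],[0,0,0],[0,0,0],[0,0,0],[0,0,0],[0,0,0]])

```text
time: 7.05
tool_pos: [0.6234, -0.1773, 0.2158]
tool_rot: [[-0.701, 0.115, 0.704], [0.081, 0.993, -0.082], [-0.709, -0.001, -0.706]]
wrist_force: [1.0, -0.7, -1.1]
grip_width: 0.109
finger_force: 60.8
```

Run:
```python
from fit import *
s=robot.get_state(); print(s["tool_pos"],s["wrist_force"],s["ft_torque"],s["grip_width"],s["qpos"])
# approach above ring: key center = ring axis, key yaw 33.6, foot bottom at .095+.06
p0,R0=s["tool_pos"],s["tool_rot"]
c=np.array([.611,.266,.0])
for yaw in (13.5,33.6):
    R=toolR(yaw,45); u=np.array([np.cos(np.radians(yaw)),np.sin(np.radians(yaw)),0])
    print(yaw); 
R=toolR(33.6,45); u=np.array([np.cos(np.radians(33.6)),np.sin(np.radians(33.6)),0]); pt=c-.015*u+[0,0,.225]
pm=np.array([.56,.04,.26]); go(pm,toolR(13.5,45)); go(pt,R,pm,toolR(13.5,45)); print(pt)
```

```text
[ 0.6234 -0.1773  0.2158] [ 1.0094 -0.6904 -1.1228] [ 0.0555  0.4777 -0.0222] 0.10851285015716025 [-0.4198 -0.0487  1.7266  0.3243  0.7261 -2.0356]
13.5
33.6
t 7.05 xyz [0.0766, 0.5212, -0.2342] ang [-0.3174, 0.0024, -0.3152] rows 5.5
t 7.05 xyz [-0.0942, 0.5067, 0.2179] ang [-0.3158, -0.0, -0.3158] rows 5.4
[0.5985 0.2577 0.225 ]
```

The key is off the peg. Next I carry it to the ring.

Request:
drive_tool(xyz=[[0.077,0.52,-0.234],[0.077,0.52,-0.234],[0.077,0.52,-0.234],[0.077,0.52,-0.234],[0.077,0.52,-0.234],[0.077,0.52,-0.234],[0.077,0.52,-0.234]], angular=[[-0.317,0.002,-0.315],[-0.317,0.002,-0.315],[-0.317,0.002,-0.315],[-0.317,0.002,-0.315],[-0.317,0.002,-0.315],[-0.317,0.002,-0.315],[-0.317,0.002,-0.315]])

```text
time: 7.63
tool_pos: [0.5588, 0.0425, 0.2617]
tool_rot: [[-0.685, -0.238, 0.689], [-0.168, 0.971, 0.169], [-0.709, -0.0, -0.705]]
wrist_force: [-0.5, 0.1, -1.8]
grip_width: 0.108
finger_force: 60.8
```

Request:
drive_tool(xyz=[[-0.094,0.507,0.218],[-0.094,0.507,0.218],[-0.094,0.507,0.218],[-0.094,0.507,0.218],[-0.094,0.507,0.218],[-0.094,0.507,0.218],[-0.094,0.507,0.218],[-0.094,0.507,0.218]], angular=[[-0.316,0,-0.316],[-0.316,0,-0.316],[-0.316,0,-0.316],[-0.316,0,-0.316],[-0.316,0,-0.316],[-0.316,0,-0.316],[-0.316,0,-0.316],[-0.316,0,-0.316]])

```text
time: 8.3
tool_pos: [0.5978, 0.2568, 0.2238]
tool_rot: [[-0.589, -0.555, 0.587], [-0.393, 0.832, 0.392], [-0.706, -0.0, -0.708]]
wrist_force: [0.2, -1.2, -1.6]
grip_width: 0.109
finger_force: 60.7
```

Run:
```python
from fit import *
s=robot.get_state(); print(s["tool_pos"],s["tool_rot"],s["wrist_force"],s["grip_width"],s["qpos"])
def c(i,x,y,w,h): return cv2.resize(i[y:y+h,x:x+w],(400,300),interpolation=cv2.INTER_CUBIC)
im={n:cam(n) for n in("scene","top","wrist")}
import pickle; pickle.dump(im,open("im3.pkl","wb"))
o=np.vstack([np.hstack([c(im["scene"]["pixels"],340,270,120,90),c(im["top"]["pixels"],120,150,80,60)]),np.hstack([c(im["wrist"]["pixels"],0,0,560,420),c(im["wrist"]["pixels"],200,100,160,120)])])
cv2.imwrite("pics/r1.png",o)
```

```text
[0.5978 0.2568 0.2238] [[-0.5888 -0.5553  0.5873]
 [-0.3935  0.8316  0.3919]
 [-0.706  -0.0003 -0.7082]] [ 0.212  -1.2326 -1.5934] 0.10901945254117487 [ 0.2559 -0.0446  1.7047  0.3427  0.7556 -2.0652]
```

View pics/r1.png

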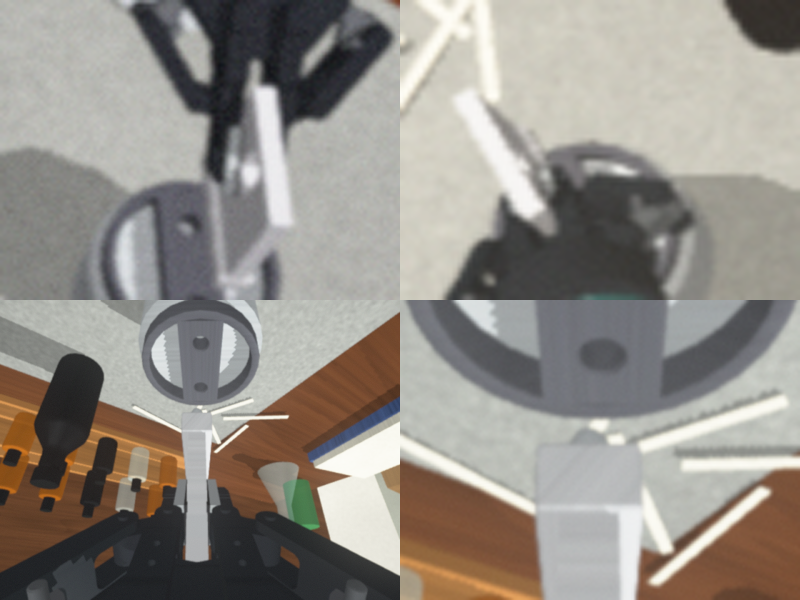

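The wrist crop shows the key's near foot face at px (256–296, 158–183). The near hole is at px (281,122) and the far hole at about (283,60). Next I fit the held key and the ring together.

```bash
cat > k.py <<'E'
from fit import *
import pickle
im=pickle.load(open("im3.pkl","rb")); s=robot.get_state()
# hole centres refined in wrist picture: dark blob centroids
g=cv2.cvtColor(im["wrist"]["pixels"],cv2.COLOR_BGR2GRAY).astype(float)
hs=[]
for (u,v),r in (((281.2,122),12),((282.8,60.2),12)):
    y,x=np.mgrid[int(v)-r:int(v)+r+1,int(u)-r:int(u)+r+1]; q=g[y,x]; bg=np.median(q); w=np.clip(bg-12-q,0,None); hs.append((float((x*w).sum()/w.sum()),float((y*w).sum()/w.sum())))
print("holes px",np.round(hs,1).tolist())
p=[atz(im["wrist"],h,.095) for h in hs]; print(p,np.linalg.norm(p[0]-p[1]),(p[0]+p[1])/2,np.degrees(np.arctan2(*(p[1]-p[0])[1::-1])))
F={"wrist":[((-36,-9,-50),(256,158.8)),((-36,9,-50),(294.4,158)),((-36,-9,-36),(255.2,182.8)),((-36,9,-36),(296.4,182))],
"scene":[((-35,-5,48),(417.1,296.4)),((-35,5,48),(423.1,296.1)),((35,-5,48),(421,338.4)),((35,5,48),(427.9,337.2))],
"top":[((35,5,48),(131,169.4)),((35,-5,48),(135.2,168)),((-35,5,48),(146,194.4))]}
sg={"wrist":.8/342*.27,"scene":2e-3,"top":3e-3}
T,Rt=s["tool_pos"],s["tool_rot"]; yaw=np.arctan2(-Rt[0,1],Rt[1,1])
def pose(v): return T+Rz(yaw)@np.array(v[:3]), Rz(yaw)@Ro.from_euler("y",v[3]).as_matrix()
def res(v,ns=("wrist","scene","top")):
    c,R=pose(v); o=[]
    for n in ns:
        A=np.array([a for a,_ in F[n]])/1e3; b=np.array([b for _,b in F[n]])
        o.append((proj(im[n],c+A@R.T)-b).ravel()/{"wrist":1.,"scene":1.,"top":1.}[n])
    return np.concatenate(o)
if __name__=="__main__":
    print("yaw",np.degrees(yaw))
    for ns in (("wrist","scene","top"),("wrist","scene"),("wrist",)):
        r=least_squares(res,[.015,0,0,0],args=(ns,)); print(ns,r.x*[1e3,1e3,1e3,57.3],"\n",np.round(r.fun,1)); c,R=pose(r.x); print("center",c,"pins",c+R@[.024,0,-.061],c+R@[-.024,0,-.061])
E
python3 k.py
```

```text
holes px [[280.7, 121.5], [280.2, 59.0]]
[array([0.6278, 0.2804, 0.095 ]), array([0.5881, 0.2529, 0.095 ])] 0.04834247217906124 [0.608  0.2666 0.095 ] -145.30135960775735
yaw 33.55080426813798
('wrist', 'scene', 'top') [20.8737  1.4803 -5.2449 -3.392 ] 
 [-0.3 -0.6  1.2  0.2 -0.5 -0.2  0.2  0.6 -1.8  0.2 -1.8  0.9 -0.2 -1.5
 -0.7  0.1 -1.3  0.5 -1.8 -0.3 -1.4  0. ]
center [0.6151 0.2677 0.2198] pins [0.6381 0.2829 0.1603] [0.5982 0.2564 0.1575]
('wrist', 'scene') [20.8599  1.5502 -5.1913 -2.9603] 
 [-0.2 -0.7  1.4  0.2 -0.4 -0.   0.4  0.8 -1.7  0.3 -1.6  1.  -0.2 -1.2
 -0.7  0.4]
center [0.6151 0.2677 0.2198] pins [0.6377 0.2827 0.1601] [0.5977 0.2562 0.1577]
('wrist',) [24.4905  1.4328 -7.9521 -2.9088] 
 [ 0.1 -0.4  0.5  0.4 -0.1 -0.4 -0.5  0.4]
center [0.6182 0.2696 0.2171] pins [0.6407 0.2846 0.1574] [0.6008 0.2581 0.1549]
```

```bash
cat >> k.py <<'E'
def target(cw,yawd,off,pitch,T=T,Rt=Rt):
    # tool pose so the key (offset off in yaw frame of pose T, pitch) stands upright at cw,yaw
    y0=np.arctan2(-Rt[0,1],Rt[1,1]); Rk=Rz(y0)@Ro.from_euler("y",pitch).as_matrix(); ck=T+Rz(y0)@np.array(off)
    Rn=Rz(np.radians(yawd)); Q=Rn@Rk.T
    return np.array(cw)+Q@(T-ck), Q@Rt
E
python3 - <<'E'
from k import *
go(*target([.6103,.2662,.168],34.0,[.0208,.001,-.0053],np.radians(-3.1)))
E
```

```text
holes px [[280.7, 121.5], [280.2, 59.0]]
[array([0.6278, 0.2804, 0.095 ]), array([0.5881, 0.2529, 0.095 ])] 0.04834247217906124 [0.608  0.2666 0.095 ] -145.30135960775735
t 8.45 xyz [0.0973, 0.0046, 0.0815] ang [-0.0069, 0.0689, -0.0073] rows 1.2
```

Request:
drive_tool(xyz=[[0.025,0.005,0.02],[0.05,0.005,0.04],[0.075,0.005,0.06],[0.09,0.005,0.075],[0.097,0.005,0.0815],[0.097,0.005,0.0815],[0.097,0.005,0.0815]], angular=[[-0.007,0.069,-0.007],[-0.007,0.069,-0.007],[-0.007,0.069,-0.007],[-0.007,0.069,-0.007],[-0.007,0.069,-0.007],[-0.007,0.069,-0.007],[-0.007,0.069,-0.007]])

```text
time: 9.03
tool_pos: [0.5939, 0.2549, 0.1745]
tool_rot: [[-0.616, -0.56, 0.554], [-0.417, 0.829, 0.374], [-0.668, -0.0, -0.744]]
wrist_force: [-0.5, 0.7, -0.6]
grip_width: 0.109
finger_force: 60.8
```

Run:
```python
from fit import *
import pickle
s=robot.get_state(); print(s["tool_pos"],s["wrist_force"],s["grip_width"],s["qpos"])
def c(i,x,y,w,h): return cv2.resize(i[y:y+h,x:x+w],(400,300),interpolation=cv2.INTER_CUBIC)
im={n:cam(n) for n in("scene","top","wrist")}
pickle.dump(im,open("im3.pkl","wb"))
o=np.vstack([np.hstack([c(im["scene"]["pixels"],360,300,80,60),c(im["top"]["pixels"],120,160,80,60)]),np.hstack([c(im["wrist"]["pixels"],200,80,160,120),c(im["wrist"]["pixels"],235,100,80,60)])])
cv2.imwrite("pics/r2.png",o)
```

```text
[0.5939 0.2549 0.1745] [-0.5388  0.7423 -0.6316] 0.10883534524801353 [ 0.2591  0.0116  1.7327  0.338   0.7225 -2.0823]
```

View pics/r2.png

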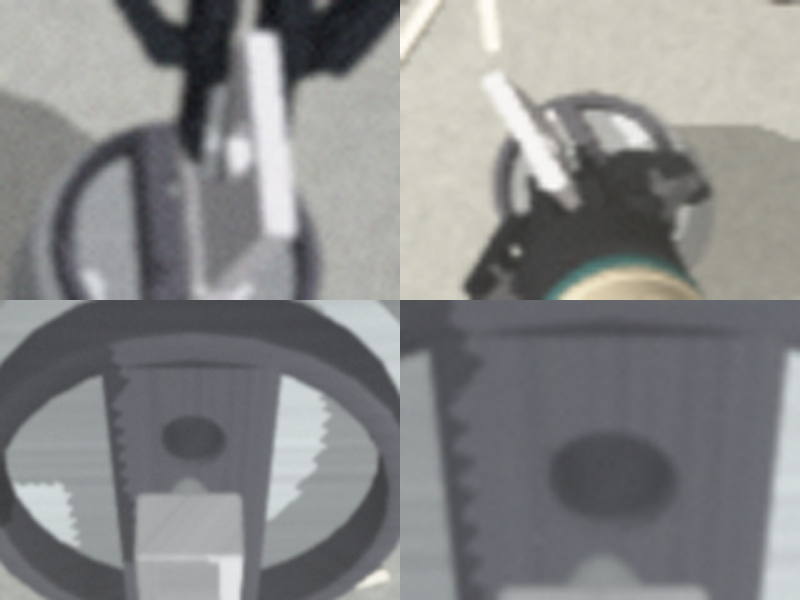

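```bash
cat > k2.py <<'E'
import sys
from fit import *
import pickle
im=pickle.load(open("im3.pkl","rb")); s=robot.get_state(); T,Rt=s["tool_pos"],s["tool_rot"]; yaw=np.arctan2(-Rt[0,1],Rt[1,1])
F={"wrist":[((-36,-9,-50),(254.4,157.8)),((-36,9,-50),(296.9,157.4)),((-36,-9,-36),(253.6,182.8)),((-36,9,-36),(297.2,182.4))],
"scene":[((-35,-5,48),(409.2,307)),((-35,5,48),(415.4,306.4)),((35,-5,48),(412.8,347)),((35,5,48),(418.4,347))],
"top":[((35,5,48),(136.6,176.2)),((35,-5,48),(140.6,174)),((-35,5,48),(150.6,200))]}
HW=(277.6,134.8)
def pose(v): return T+Rz(yaw)@np.array(v[:3]), Rz(yaw)@Ro.from_euler("y",v[3]).as_matrix()
def res(v,ns):
    c,R=pose(v); return np.concatenate([(proj(im[n],c+np.array([a for a,_ in F[n]])/1e3@R.T)-np.array([b for _,b in F[n]])).ravel() for n in ns])
if __name__=="__main__":
    print("yaw",np.degrees(yaw)); h=atz(im["wrist"],HW,.095); print("hole",h,"in yaw frame rel T",(Rz(yaw).T@(h-T))*1e3)
    ring=np.array([.6103,.2662,.095]); print("ring rel T",(Rz(yaw).T@(ring-T))*1e3)
    for ns in (("wrist","scene","top"),("wrist","scene"),("wrist",),("scene",)):
        r=least_squares(res,[.02,0,-.005,0],args=(ns,)); c,R=pose(r.x); 
        print(ns,r.x*[1e3,1e3,1e3,57.3],"pinb rel T",Rz(yaw).T@(c+R@[-.024,0,-.061]-T)*1e3,"pinz",c[2]-.061,np.round(r.fun,1))
        print("  pin b px in wrist",proj(im["wrist"],c+R@[-.024,0,-.061]))
E
python3 k2.py
```

```text
yaw 34.06188056349799
hole [0.588  0.2536 0.095 ] in yaw frame rel T [ -5.998    2.092  -80.3771]
ring rel T [ 19.5589   0.0456 -80.3771]
('wrist', 'scene', 'top') [18.7322  0.8812 -4.8009  1.0227] pinb rel T [ -6.3527   0.8812 -65.3629] pinz 0.1095761216620798 [ 0.4 -0.6 -1.3 -0.2  0.1 -0.1 -0.5  0.3  0.2 -0.5 -0.2  0.4  1.  -0.6
  1.5 -0.3 -1.3  0.1 -1.8  0.2 -1.4 -0.7]
  pin b px in wrist [[275.221  156.3284]]
('wrist', 'scene') [18.7016  0.9414 -4.7468  1.6123] pinb rel T [ -7.0051   0.9414 -65.0474] pinz 0.10963029144467898 [ 0.4 -0.7 -1.  -0.3  0.2  0.1 -0.3  0.6  0.3 -0.3 -0.1  0.6  1.  -0.3
  1.5  0. ]
  pin b px in wrist [[275.3449 155.9016]]
('wrist',) [13.6394  1.0135 -0.5023 -1.9593] pinb rel T [ -8.2611   1.0135 -62.2871] pinz 0.11387477829432924 [ 0.2 -0.2 -0.5  0.2 -0.2 -0.2  0.4  0.2]
  pin b px in wrist [[275.4956 158.4417]]
('scene',) [  8.3294   4.3974 -19.7171   7.2048] pinb rel T [-23.1309   4.3974 -77.2257] pinz 0.0946599692449494 [ 0.3 -0.5 -0.3  0.4 -0.2 -0.2  0.2  0.2]
  pin b px in wrist [[282.8037 112.6555]]
```

The wrist crop shows the near hole at px (277.6,134.8) and the pin tip at about (276,155). They are nearly in line, with a 1 mm correction needed in both directions. I lower gently while watching force and height.

Request:
drive_tool(xyz=[[0.0015,0.0025,0.0054],[0.0048,0.0025,0.0091],[0.0082,0.0025,0.0128],[0.0115,0.0025,0.0166],[0.0148,0.0025,0.0203],[0.0182,0.0025,0.024],[0.0215,0.0025,0.0277],[0.0215,0.0025,0.0277]], angular=[[0,0,0],[0,0,0],[0,0,0],[0,0,0],[0,0,0],[0,0,0],[0,0,0],[0,0,0]])

```text
time: 9.85
tool_pos: [0.5941, 0.2566, 0.1604]
tool_rot: [[-0.616, -0.56, 0.554], [-0.417, 0.828, 0.374], [-0.668, -0.0, -0.744]]
wrist_force: [-0.8, 0.1, 0.5]
grip_width: 0.107
finger_force: 61.3
```

Run:
```python
from fit import *
import pickle
s=robot.get_state(); print(s["tool_pos"],s["wrist_force"],s["ft_torque"],s["grip_width"])
def c(i,x,y,w,h): return cv2.resize(i[y:y+h,x:x+w],(400,300),interpolation=cv2.INTER_CUBIC)
im={n:cam(n) for n in("scene","wrist")}
pickle.dump(im,open("im4.pkl","wb"))
o=np.hstack([c(im["scene"]["pixels"],360,300,80,60),c(im["wrist"]["pixels"],225,100,100,75)])
cv2.imwrite("pics/r3.png",o)
```

```text
[0.5941 0.2566 0.1604] [-0.8422  0.0951  0.4685] [-0.1647  0.3807  0.0528] 0.10674315580563672
```

View pics/r3.png

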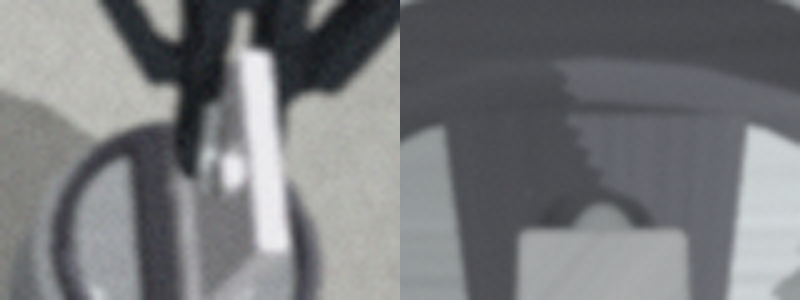

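The near pin's tip (crop column 602) lies within the hole's circle (columns 538–655), off by only about 0.5 mm. I continue down.

Request:
drive_tool(xyz=[[0.0025,-0.001,0.0028],[0.005,-0.001,0.0056],[0.0075,-0.001,0.0084],[0.01,-0.001,0.0112],[0.0125,-0.001,0.014],[0.015,-0.001,0.0168],[0.0167,-0.001,0.0186],[0.0167,-0.001,0.0186]], angular=[[0,0,0],[0,0,0],[0,0,0],[0,0,0],[0,0,0],[0,0,0],[0,0,0],[0,0,0]])

```text
time: 10.62
tool_pos: [0.5954, 0.2567, 0.152]
tool_rot: [[-0.614, -0.56, 0.557], [-0.416, 0.829, 0.375], [-0.671, -0.001, -0.741]]
wrist_force: [7.4, 4.9, 1.7]
grip_width: 0.111
finger_force: 60.5
```

```bash
python3 -c "
from fit import *
s=robot.get_state(); print(s['tool_pos'],s['wrist_force'],s['ft_torque'],s['grip_width'])"
```

```text
[0.5954 0.2567 0.152 ] [7.4411 4.9423 1.6665] [ 0.7766 -1.176   0.0224] 0.11128725677245459
```

Request:
drive_tool(xyz=[[-0.002,0,0.0017],[-0.0037,0,0.0033],[-0.0037,0,0.0033],[-0.0037,0,0.0033]], angular=[[0,0,0],[0,0,0],[0,0,0],[0,0,0]])

```text
time: 10.95
tool_pos: [0.5959, 0.2573, 0.1502]
tool_rot: [[-0.616, -0.56, 0.553], [-0.417, 0.828, 0.374], [-0.668, -0.0, -0.744]]
wrist_force: [1.7, 1.9, 1.9]
grip_width: 0.109
finger_force: 61.1
```

```bash
python3 -c "
from fit import *
s=robot.get_state(); print(s['tool_pos'],s['wrist_force'],s['ft_torque'],s['grip_width'])"
```

```text
[0.5959 0.2573 0.1502] [1.7259 1.9191 1.8522] [ 0.2138 -0.3512 -0.0605] 0.10945149310011482
```

Request:
drive_tool(xyz=[[0.001,0,0.0028],[0.0025,0,0.0045],[0.004,0,0.0062],[0.0055,0,0.008],[0.0055,0,0.008]], angular=[[0,0,0],[0,0,0],[0,0,0],[0,0,0],[0,0,0]])

```text
time: 11.37
tool_pos: [0.5973, 0.2578, 0.1498]
tool_rot: [[-0.613, -0.56, 0.557], [-0.416, 0.829, 0.375], [-0.672, -0.002, -0.741]]
wrist_force: [-8.3, -2.8, 15.1]
grip_width: 0.108
finger_force: 63.8
```

```bash
python3 -c "
from fit import *
s=robot.get_state(); print(s['tool_pos'],s['wrist_force'],s['ft_torque'],s['grip_width'])"
```

```text
[0.5973 0.2578 0.1498] [-8.3411 -2.77   15.1028] [ 0.3661 -0.3152  0.2043] 0.10774327743735089
```

The pins are in: the tool stopped about 10.8 mm below mouth level with 15 N upward, and the side force is low. I ease the press and turn about the ring axis.

```bash
cat > arc.py <<'E'
from fit import *
def arc(yaw,R,phis,a,lift):
    x=np.array([np.cos(yaw),np.sin(yaw),0])
    X=[];A=[]
    for p in phis:
        Q=Rz(-np.radians(p)); d=(np.eye(3)-Q)@(a*x)+[0,0,lift]
        X.append(np.round(R.T@d/.4,4).tolist()); A.append(np.round(R.T@[0,0,-p/45],3).tolist())
    print(X);print(A)
E
python3 - <<'E'
from arc import *
y=np.radians(34.06)
R=toolR(34.06,48.07)
arc(y,R,[0,5,10,15,20,25,25],.017,.0022)
E
```

```text
[[-0.0037, 0.0, -0.0041], [-0.0038, 0.0037, -0.004], [-0.0042, 0.0074, -0.0037], [-0.0048, 0.011, -0.0031], [-0.0056, 0.0145, -0.0024], [-0.0066, 0.018, -0.0014], [-0.0066, 0.018, -0.0014]]
[[0.0, 0.0, 0.0], [0.074, 0.0, 0.083], [0.148, 0.0, 0.165], [0.223, 0.0, 0.248], [0.297, 0.0, 0.331], [0.371, 0.0, 0.413], [0.371, 0.0, 0.413]]
```

Request:
drive_tool(xyz=[[-0.0037,0.0,-0.0041],[-0.0038,0.0037,-0.004],[-0.0042,0.0074,-0.0037],[-0.0048,0.011,-0.0031],[-0.0056,0.0145,-0.0024],[-0.0066,0.018,-0.0014],[-0.0066,0.018,-0.0014]], angular=[[0,0,0],[0.074,0,0.083],[0.148,0,0.165],[0.223,0,0.248],[0.297,0,0.331],[0.371,0,0.413],[0.371,0,0.413]])

```text
time: 11.95
tool_pos: [0.5942, 0.2644, 0.15]
tool_rot: [[-0.733, -0.155, 0.663], [-0.116, 0.988, 0.102], [-0.67, -0.003, -0.742]]
wrist_force: [1.8, -4.8, 4.2]
grip_width: 0.112
finger_force: 61.4
```

Run:
```python
from arc import *
s=robot.get_state(); R=s['tool_rot']; y=np.arctan2(-R[0,1],R[1,1])
print(s['tool_pos'],s['wrist_force'],s['ft_torque'],s['grip_width'],np.degrees(y),"F in key frame",Rz(y).T@s['wrist_force'],s['qpos'])
print("axis est",s['tool_pos']+.017*np.array([np.cos(y),np.sin(y),0]))
y=np.radians(9.06)
arc(y,toolR(9.06,48.07),[4,8,12,16,20,22,22],.017,0)
```

```text
[0.5942 0.2644 0.15  ] [ 1.7887 -4.8001  4.1571] [-0.6512 -0.6646 -0.3795] 0.112094150237995 8.89313352432226 F in key frame [ 1.0251 -5.0189  4.1571] [ 0.4378  0.0635  1.7331 -0.3151  0.6551 -1.1073]
axis est [0.6109 0.267  0.15  ]
[[-0.0001, 0.003, 0.0001], [-0.0003, 0.0059, 0.0003], [-0.0007, 0.0088, 0.0006], [-0.0012, 0.0117, 0.0011], [-0.0019, 0.0145, 0.0017], [-0.0023, 0.0159, 0.0021], [-0.0023, 0.0159, 0.0021]]
[[0.059, 0.0, 0.066], [0.119, 0.0, 0.132], [0.178, 0.0, 0.198], [0.238, 0.0, 0.265], [0.297, 0.0, 0.331], [0.327, 0.0, 0.364], [0.327, 0.0, 0.364]]
```

Request:
drive_tool(xyz=[[-0.0001,0.003,0.0001],[-0.0003,0.0059,0.0003],[-0.0007,0.0088,0.0006],[-0.0012,0.0117,0.0011],[-0.0019,0.0145,0.0017],[-0.0023,0.0159,0.0021],[-0.0023,0.0159,0.0021]], angular=[[0.059,0,0.066],[0.119,0,0.132],[0.178,0,0.198],[0.238,0,0.265],[0.297,0,0.331],[0.327,0,0.364],[0.327,0,0.364]])

```text
time: 12.53
tool_pos: [0.5945, 0.2707, 0.1499]
tool_rot: [[-0.724, 0.224, 0.653], [0.163, 0.975, -0.153], [-0.671, -0.005, -0.742]]
wrist_force: [-1.3, -6.6, 9.1]
grip_width: 0.114
finger_force: 72.4
```

Run:
```python
from arc import *
s=robot.get_state(); R=s['tool_rot']; y=np.arctan2(-R[0,1],R[1,1])
print(s['tool_pos'],s['wrist_force'],s['ft_torque'],s['grip_width'],np.degrees(y),"F in key frame",Rz(y).T@s['wrist_force'],s['qpos'])
print("axis est",s['tool_pos']+.017*np.array([np.cos(y),np.sin(y),0]))
y=np.radians(-12.94)
arc(y,toolR(-12.94,48.07),[2,4,6,6],.017,0)
```

```text
[0.5945 0.2707 0.1499] [-1.2658 -6.6051  9.0921] [-1.1046 -0.5454  0.7031] 0.11361181859158433 -12.932468971965124 F in key frame [ 0.2445 -6.7209  9.0921] [ 0.5624  0.1777  1.6087 -0.6538  0.9041 -0.4895]
axis est [0.6111 0.2669 0.1499]
[[-0.0, 0.0015, 0.0], [-0.0001, 0.003, 0.0001], [-0.0002, 0.0044, 0.0002], [-0.0002, 0.0044, 0.0002]]
[[0.03, 0.0, 0.033], [0.059, 0.0, 0.066], [0.089, 0.0, 0.099], [0.089, 0.0, 0.099]]
```

Request:
drive_tool(xyz=[[0,0.0015,0],[-0.0001,0.003,0.0001],[-0.0001,0.003,0.0001],[-0.0001,0.003,0.0001]], angular=[[0.03,0,0.033],[0.059,0,0.066],[0.059,0,0.066],[0.059,0,0.066]])

```text
time: 12.87
tool_pos: [0.5947, 0.272, 0.15]
tool_rot: [[-0.711, 0.287, 0.642], [0.21, 0.958, -0.196], [-0.671, -0.005, -0.741]]
wrist_force: [-2.8, -6.4, 7.9]
grip_width: 0.112
finger_force: 111.4
```

Run:
```python
from fit import *
import pickle
s=robot.get_state(); R=s['tool_rot']; y=np.arctan2(-R[0,1],R[1,1])
print(s['tool_pos'],s['ft_torque'],s['grip_width'],s['finger_force'],np.degrees(y),"F in key frame",Rz(y).T@s['wrist_force'])
im={n:cam(n) for n in("scene","top","wrist")}; pickle.dump(im,open("im5.pkl","wb"))
# ring web orientation from the wrist picture: edge directions near the web, via LSD/Hough on ground rays
g=cv2.cvtColor(im["wrist"]["pixels"],cv2.COLOR_BGR2GRAY); L=cv2.createLineSegmentDetector().detect(g[40:180])[0][:,0]
for l in L:
    if np.hypot(l[2]-l[0],l[3]-l[1])>30:
        a,b=[atz(im["wrist"],(l[i],l[i+1]+40),.095) for i in(0,2)]
        if np.hypot(*(a[:2]-[.611,.267]))<.06 and np.hypot(*(b[:2]-[.611,.267]))<.06: print(l.round(),a[:2],b[:2],np.degrees(np.arctan2(*(b-a)[1::-1]))%180)
```

```text
[0.5947 0.272  0.15  ] [-0.8897 -0.315   2.3082] 0.11202424086330111 111.43255684291944 -16.693538893254253 F in key frame [-0.893  -6.9286  7.8949]
[298. 102. 306. 138.] [0.5712 0.2892] [0.5963 0.287 ] 174.94711126597582
[286. 116. 248. 119.] [0.5785 0.2819] [0.5755 0.2653] 79.93854252378779
[230. 139. 216. 112.] [0.5865 0.252 ] [0.567  0.2537] 175.02007709530122
[214. 109. 192. 130.] [0.5655 0.2534] [0.5755 0.2372] 121.43133860569634
[261.  86. 225.  93.] [0.5587 0.2769] [0.5582 0.2618] 88.08458166003263
[277.  99. 231. 106.] [0.5674 0.2811] [0.5656 0.261 ] 84.92763464490623
[318.  93. 288.  87.] [0.5685 0.2983] [0.5623 0.2873] 60.903822696970096
[302. 138. 293. 101.] [0.5956 0.2851] [0.57   0.2875] 174.64761474412035
```

The torque jumped to 2.3 N m, and the web edge now measures −5.1° (it was 34.7° at the start), so the ring is at its stop. I turn the key back into the middle of its play, still seated, and then release.

Run:
```python
from arc import *
arc(np.radians(-16.9),toolR(-16.9,48.07),[-3,-6,-9.5,-9.5],.017,.001)
```

```text
[[-0.0017, -0.0022, -0.0018], [-0.0018, -0.0044, -0.0017], [-0.0021, -0.007, -0.0015], [-0.0021, -0.007, -0.0015]]
[[-0.045, 0.0, -0.05], [-0.089, 0.0, -0.099], [-0.141, 0.0, -0.157], [-0.141, 0.0, -0.157]]
```

Request:
drive_tool(xyz=[[-0.0017,-0.0022,-0.0018],[-0.0018,-0.0044,-0.0017],[-0.0021,-0.007,-0.0015],[-0.0021,-0.007,-0.0015]], angular=[[-0.045,0,-0.05],[-0.089,0,-0.099],[-0.141,0,-0.157],[-0.141,0,-0.157]])

```text
time: 13.35
tool_pos: [0.5938, 0.2682, 0.1502]
tool_rot: [[-0.737, 0.128, 0.664], [0.094, 0.992, -0.086], [-0.669, -0.002, -0.743]]
wrist_force: [2.6, 0.6, 2.6]
grip_width: 0.107
finger_force: 61.0
```

Run:
```python
from arc import *
s=robot.get_state(); R=s['tool_rot']; y=np.arctan2(-R[0,1],R[1,1])
print(s['tool_pos'],s['ft_torque'],s['finger_force'],np.degrees(y),"F in key frame",Rz(y).T@s['wrist_force'])
```

```text
[0.5938 0.2682 0.1502] [ 0.0749 -0.4501  0.0234] 60.98881781101227 -7.3275869720158955 F in key frame [2.5096 0.975  2.5955]
```

Request:
drive_tool(xyz=[[0,0,0],[0,0,0],[0,0,0],[0,0,0],[0,0,0],[0,0,0]], angular=[[0,0,0],[0,0,0],[0,0,0],[0,0,0],[0,0,0],[0,0,0]], claw=0.4)

```text
time: 13.85
tool_pos: [0.5933, 0.2695, 0.1492]
tool_rot: [[-0.738, 0.129, 0.662], [0.095, 0.992, -0.087], [-0.668, -0.001, -0.744]]
wrist_force: [0.4, 0.1, -1.1]
grip_width: 0.404
finger_force: 0.0
```

Request:
drive_tool(xyz=[[0,0,-0.03],[0,0,-0.07],[0,0,-0.13],[0,0,-0.2],[0,0,-0.28],[0,0,-0.36],[0,0,-0.36],[0,0,-0.36]], angular=[[0,0,0],[0,0,0],[0,0,0],[0,0,0],[0,0,0],[0,0,0],[0,0,0],[0,0,0]])

```text
time: 14.52
tool_pos: [0.4979, 0.2827, 0.2589]
tool_rot: [[-0.736, 0.128, 0.665], [0.096, 0.992, -0.084], [-0.67, 0.002, -0.742]]
wrist_force: [-0.4, 0.2, 0.2]
grip_width: 0.4
finger_force: 0.0
```

Run:
```python
from fit import *
s=robot.get_state(); print(s["time"],s["wrist_force"],s["grip_width"],s["tool_pos"])
im={n:cam(n) for n in("scene","top","wrist")}
def c(i,x,y,w,h): return cv2.resize(i[y:y+h,x:x+w],(400,300),interpolation=cv2.INTER_CUBIC)
w=im["wrist"]["pixels"].copy(); o=np.vstack([np.hstack([c(im["scene"]["pixels"],350,290,100,75),c(im["scene"]["pixels"],0,0,560,420)]),np.hstack([c(w,0,0,560,420),c(w,200,40,160,120)])])
# overlay seated upright model on wrist crop
for q in proj(im["wrist"],np.array([.6108,.2668,.145])+np.vstack([box(.07,.01,.048,.0481),box(.072,.018,-.05,-.036)])@Rz(np.radians(-5.5)).T): cv2.circle(o,(int(400+(q[0]-200)*2.5),int(300+(q[1]-40)*2.5)),3,(0,0,255),1)
cv2.imwrite("pics/end.png",o)
for t in["bottle","amber","beaker","vial_a"]: print(t,[atz(im["top"],q["position"],.06)[:2].round(3) for q in robot.regions_of("top",t)][:2])
```

```text
14.5167 [-0.364   0.1719  0.2384] 0.39986558386436644 [0.4979 0.2827 0.2589]
bottle [array([0.784, 0.174])]
amber [array([ 0.777, -0.065])]
beaker [array([ 0.449, -0.101])]
vial_a [array([0.379, 0.119])]
```

View pics/end.png

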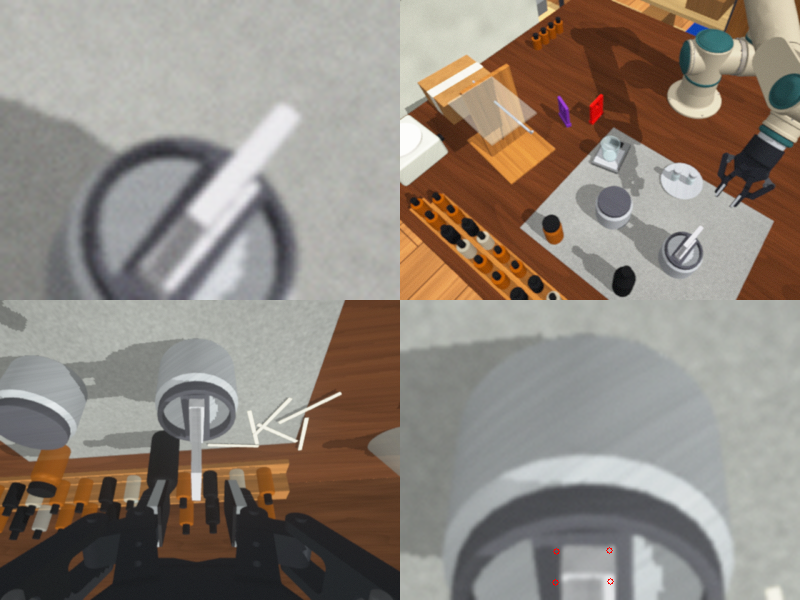

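The final picture shows the key standing upright in the ring: its foot face in the wrist crop (about 560–615, 545–577) lies within 2 px of the seated model. The web is aligned with the key, the glassware is in place, and the gripper is clear.

```bash
python3 -c "
from workcell import robot
print(robot.close_job())"
```

```text
the job is handed in; nothing more can be done
None
```

The job is handed in: the silver key came off the peg, both pins went into the ring before any turning, the ring was turned clockwise to its stop, and the key stands upright in it with both pins in and the glassware undisturbed.

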